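Nest a basket former in its weaving jig and throw the over-centre lever

TASK

Set up the round wooden basket former for weaving: slide it along the jig's board, without lifting or tipping it, until it rests fully home against both steel posts. Only then push the knob of the lever past its centre, so that the lever snaps over and its roller holds the former against the two posts. Leave the former nested, let go of everything, and leave the glue jar on the board and the wooden block beside it where they are.

Things in the scene. Friction and masses are not known exactly. Their poses are not given: they have to be found in the camera images.
- former_center (a point): Centre (half-way up) of the former: a loose plain wooden disc, 100 mm in diameter, 45 mm high, about 0.2 kg, lying flat on the jig's board. Its centre is 22.5 mm above the board's top. It is too wide for most grippers: push it. It starts 85 to 130 mm from home on the nest's -x side, up to 30 mm to the -y side, and the straight way home is free.
- nest (a point): The home point: where the former's vertical axis lies when it touches both posts; on the top of the jig's board, which is 12 mm above the table. The jig is fixed to the table: an L-shaped plywood board, 310 x 165 mm (x -185 to 125, y -85 to 80 in this frame) with an extension (x -50 to 125, y -168 to -85) under the lever. This frame: x points from the open side of the nest to the end post, y to the side post, z up.
- post_end: Upright steel post with a freely turning sleeve, fixed in place, 16 mm in diameter, 38 mm high above the board, at x = 58, y = 0 mm in the nest's frame. Origin: centre of its foot, on the board.
- post_side: The same kind of post, at x = 0, y = 58 mm in the nest's frame. Origin: centre of its foot, on the board.
- lever_pivot (a point): Vertical axis of the lever, at x = 10, y = -72.5 mm in the nest's frame, 24 mm above the board. Pivot hub 30 mm wide, top 24 mm above the board.
- lever_knob (a point): Centre, 40 mm above the board, of the upright dark wooden knob at the end of the lever's handle: 18 mm in diameter, from 22 to 58 mm above the board, 85 mm from the pivot. Push it sideways, clockwise seen from above. With the lever open it lies at about x = 95, y = -77 mm in the nest's frame, with the lever thrown at about x = 52, y = -146 mm.
- lever_roller (a point): Centre of the lever's upright, freely turning rubber roller: 16 mm in diameter, from 12 to 34 mm above the board, 45 mm from the pivot on a short arm. Open, it stands about 40 mm clear of a nested former; thrown, it presses on the former opposite the two posts, with about 9 N.
- lever (a joint): Angle of the flat steel lever (bars 14 mm wide, 13 to 23 mm above the board), in rad: 0 = open (start, held by the spring strut on the board beside the pivot), grows clockwise seen from above. A spring snaps it to either side of 0.5: it takes about 5 N at the knob to start, less towards the centre; beyond 0.5 it goes over by itself, to about 1.0 when the roller meets a nested former (1.15 = stop, with no former).
- glue_jar: Leave alone: white glue jar, 38 mm wide, 50 mm high, loose on the jig's board in the corner beyond the two posts. Origin: its underside.
- block: Leave alone: loose wooden block 80 x 30 x 28 mm, lying on the table in the notch of the L-shaped board, beside the way of the former. Origin: its underside.
Mind the look-alikes: they are no part of the job. Of the things shaped like the part that bears former_center, the wooden one is meant.

How it is judged:
By the outcome, as a careful person would: the job done as asked, in the order asked, and still so for the second after the job is handed in, with the robot touching nothing.
It also fails if it takes over 51 s, if anything falls off the work surface, if the arm or the gripper's body presses on something with over 40 N, if the wrist force passes 120 N, or if a joint passes its speed limit or range.

ROBOT

A 6-joint arm with a two-finger parallel gripper is mounted at the origin on the work surface. World frame = base frame: x ahead of the robot, y to its left, z up, the work surface at z = 0. Lengths are in m, angles in rad, forces in N, time in s.
With the tool pointing down it reaches from about 0.275 to 0.725 m from the base axis. Payload 5.6 kg.
Tool frame: the origin (TCP) lies midway between the tips of the shut fingers; the grasp point (between the pads) lies manip.grip_depth behind it (manip.grip_depth is the distance from the TCP to the grasp point, in m); x points along the fingers, z is the direction in which the jaws open and shut, and the axes are right-handed (so a half turn about x gives the same grasp; the last joint's range is limited). The gripper opens to 85 mm and grips with 20 to 120 N. Pads are 22 mm wide; open, the fingers measure 114 mm over their backs; the gripper's body (76 mm by 85 mm) begins 54 mm behind the grasp point. The pads swing forward as they close: fully open they stand 13 mm farther back than shut.
Start: joints at [1.626, 0.255, 0.108, 0, -1.424, -0.285], TCP at [0.125, 0.536, 0.194] pointing down, gripper open.
Joint ranges: [-2.95, 2.95], [-1.21, 1.97], [-1.09, 1.5], [-2.87, 1.71], [-2.94, -0.07], [-3.05, 3.05]. Speed limits (rad/s): [2.57, 2.57, 3.14, 3.14, 3.14, 3.14].

INTERFACE

Orientations are given as a unit quaternion [x, y, z, w].
In Python, from workcell import manip gives the robot as it stands. The module is installed in compiled form; this text tells all that it offers.
- The arm moves only by the shell command python3 -m handwheel 'ROWS' [FORCE]. ROWS is JSON, one flat list of numbers, 5 for each row, row after row: the shift along the tool's x, y, z in m, then the turn about the tool's x in degrees, then the finger opening in m, from 0 to 0.0854. In form: [x, y, z, yaw, gripper, x, y, z, yaw, gripper, ...]. A call has 1 to 10 rows; each row shifts and turns the pose as measured when the row begins, along the tool's axes as they then stand; what a row does not reach is not made up. A row lasts 1/8 s, in which the tool goes at most 62.5 mm and 10.7 degrees, less where a joint would pass 70% of its speed; a pose out of reach is approached as far as the arm can. A call with a gripper value outside its range is refused whole. The fingers move at their own pace and stop on an object; FORCE is the grip in N (left out, the last holds). Time passes only in rows, so rows that do not move let the fingers close. It gives the time, the measured TCP pose, the force and the opening at its end, in the units of the state.
- manip.get_obs(): the state, without advancing time (a new reading comes with each control period).
- manip.get_image(name): name is "side" or "top" or "wrist"; returns a dict with "pixels" (420x560x3 uint8, blue, green, red), "vfov" (degrees; the focal length in pixels is half the picture's height over the tangent of half this angle, whatever the lens; pixels are square), "cx", "cy" (the principal point, pixels), "camera_from_world" (4x4, takes a point from world to camera coordinates); the wrist camera has in their place "hand_eye" (4x4, takes a point from camera to tool coordinates, whose origin is the TCP and whose axes are the tool frame's). Camera axes: x right, y down, z forward; pixel columns grow to the right and rows downward; lengths in m; the calibration is good to about 2 mm. A picture is of the moment at which its call begins: read the wrist's pose just before it. There is no depth.
- manip.hand_in(): hands the job in, once; it reports no verdict.
The state is a dict: "time": time; "q": joint angles; "qd": joint speeds; "joint_torque": joint torques, N m; "tcp_pos": TCP position; "orientation": TCP orientation; "ft_force": force on the tool from outside, world axes, zero at the start; "ft_torque": the same for the moment, N m; "opening": opening from 0.0 (shut) to 1.0 (fully open).
Only numpy, scipy, OpenCV 4.12 (cv2) and the standard library are available. Lean on these libraries where they do the work, as an engineer would, in place of code of your own. Each camera call takes 0.05 s, during which the arm holds its last target.

## Working session

There is one attempt and no reset: what is moved stays moved. The work goes in short steps, Python scripts to look and compute and a shell command to move; the robot and the scene stay as the last step left them, time stands still between calls to the robot, and variables do not carry over. Pictures are saved under pics/ and viewed, and the job is handed in when it is done.

```bash
mkdir -p pics; python3 - <<'E'
from workcell import manip
import cv2,numpy as np
o=manip.get_obs();print(o,manip.grip_depth)
for n in("side","top","wrist"):
    r=manip.get_image(n);cv2.imwrite(f"pics/{n}0.png",r["pixels"])
    print(n,{k:(np.round(v,4).tolist() if k!="pixels" else 0) for k,v in r.items()})
E
```

```text
{'time': 0.0, 'q': array([ 1.62561070e+00,  2.55730312e-01,  1.07010156e-01, -5.17123182e-04,
       -1.42388785e+00, -2.84571909e-01]), 'qd': array([ 0.00081181,  0.00014028, -0.00117614,  0.00016795, -0.00080049,
       -0.00057212]), 'joint_torque': array([ 1.86344158e-03, -3.86634922e+01,  2.37943536e+01,  5.36522761e+00,
       -6.12597854e-03,  1.43330361e-06]), 'tcp_pos': array([0.12507205, 0.53500836, 0.19310041]), 'orientation': array([-0.5535164 , -0.43895146,  0.55455151, -0.43978839]), 'ft_force': array([ 0.41193686, -0.24399573, -0.34505627]), 'ft_torque': array([-0.01794049,  0.04940438, -0.00021632]), 'opening': 0.9994881225634874} 0.0187
side {'pixels': 0, 'vfov': 55.9473, 'cx': 274.9511, 'cy': 208.5223, 'camera_from_world': [[-0.8564, -0.5162, 0.007, 0.4907], [-0.2503, 0.4033, -0.8802, 0.2138], [0.4515, -0.7556, -0.4746, 0.4087], [0.0, 0.0, 0.0, 1.0]]}
top {'pixels': 0, 'vfov': 43.5898, 'cx': 279.5086, 'cy': 211.9499, 'camera_from_world': [[0.0204, -0.9993, 0.0301, -0.0333], [-0.9972, -0.0225, -0.0713, 0.5656], [0.072, -0.0285, -0.997, 0.872], [0.0, 0.0, 0.0, 1.0]]}
wrist {'pixels': 0, 'vfov': 71.4512, 'cx': 277.5822, 'cy': 208.3701, 'hand_eye': [[-0.0006, -0.2609, 0.9654, -0.1806], [-0.0013, -0.9654, -0.2609, 0.0656], [1.0, -0.0014, 0.0002, 0.0002], [0.0, 0.0, 0.0, 1.0]]}
```

View pics/side0.png

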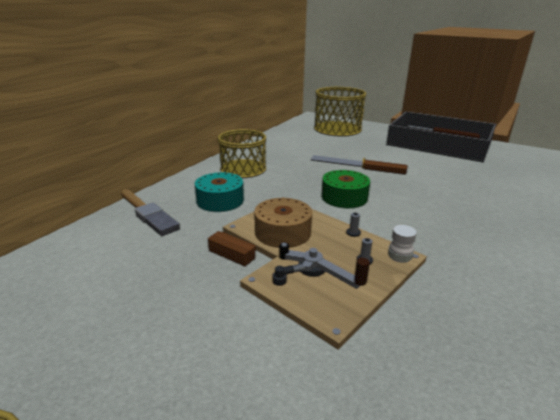

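View pics/top0.png

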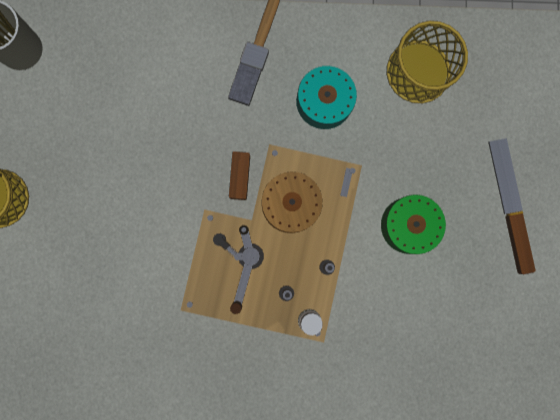

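View pics/wrist0.png

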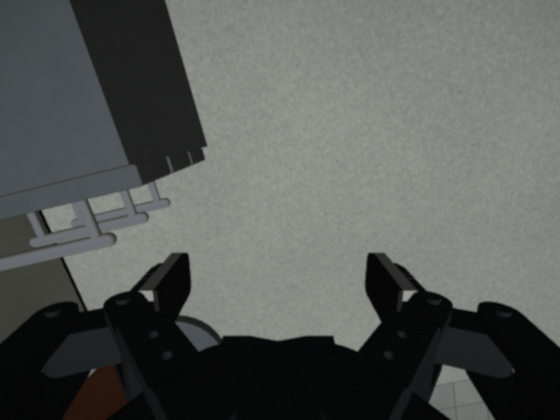

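The wooden former is at top (292,201). The look-alikes are teal at (327,95) and green at (416,224), both off the board and not wood. Next I'll enlarge the crop.

```bash
python3 - <<'E'
import cv2
a=cv2.imread("pics/top0.png")[140:345,175:365]
cv2.imwrite("pics/c1.png",cv2.resize(a[0:110],None,fx=4,fy=4,interpolation=cv2.INTER_CUBIC))
cv2.imwrite("pics/c2.png",cv2.resize(a[85:],None,fx=4,fy=4,interpolation=cv2.INTER_CUBIC))
E
```

```text
(no output)
```

View pics/c1.png

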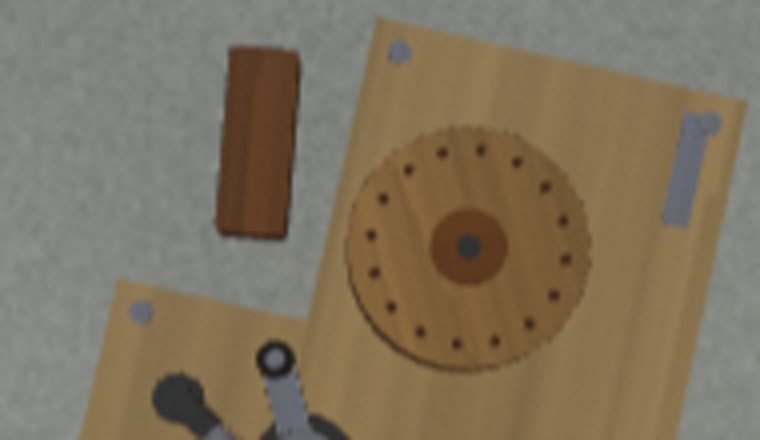

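View pics/c2.png

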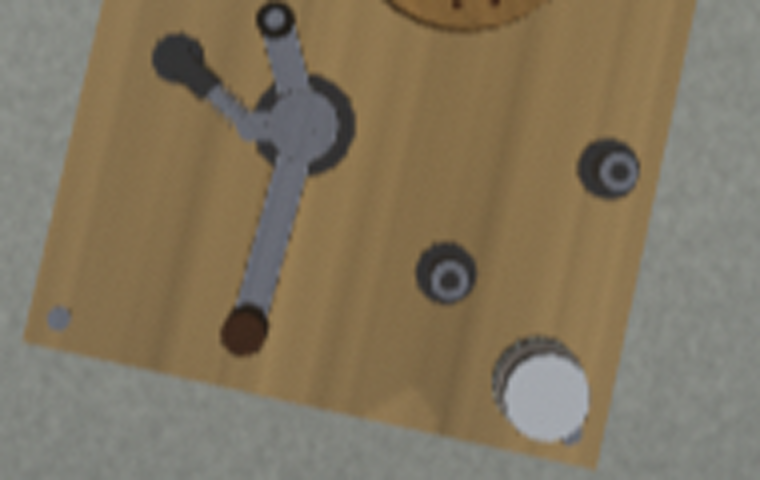

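The crops show the former's centre at c1 (469,247), post tops at c2 (451,280) and (618,171), hub at c2 (300,125), knob top at c2 (245,330), and the board corners. I'll fit the nest frame to these.

```bash
cat > h.py <<'E'
from workcell import manip
import numpy as np,cv2
from scipy.optimize import least_squares
from scipy.spatial.transform import Rotation as R
def ray(r,u,v,z,T=None):
    f=210/np.tan(np.radians(r["vfov"]/2)); T=np.linalg.inv(r["camera_from_world"]) if T is None else T
    d=T[:3,:3]@np.array([(u-r["cx"])/f,(v-r["cy"])/f,1]);o=T[:3,3]
    return o+d*(z-o[2])/d[2]
c1=lambda x,y:((x+.5)/4-.5+175,(y+.5)/4-.5+140)
c2=lambda x,y:((x+.5)/4-.5+175,(y+.5)/4-.5+225)
E
python3 - <<'E'
from h import *
r=manip.get_image("top")
P=[(c2(451,280),.050,(58,0)),(c2(618,171),.050,(0,58)),(c2(300,125),.036,(10,-72.5)),(c2(245,330),.070,(95,-77)),
(c1(378,18),.012,(-185,-85)),(c1(747,101),.012,(-185,80)),(c2(25,343),.012,(125,-168)),(c2(595,468),.012,(125,80)),(c1(120,280),.012,(-50,-168))]
W=np.array([ray(r,*p,z)[:2] for p,z,_ in P]);N=np.array([n for *_,n in P])/1e3
def f(x):
    c,s=np.cos(x[2]),np.sin(x[2]);return (N@np.array([[c,s],[-s,c]])+x[:2]-W)
s=least_squares(lambda x:f(x).ravel(),[.45,0,np.pi]).x
print("nest",s,np.degrees(s[2]));print(np.round(f(s)*1e3,1))
c,sn=np.cos(s[2]),np.sin(s[2]);Rn=np.array([[c,-sn],[sn,c]])
F=ray(r,*c1(469,247),.057)[:2];print("former",F,"nest frame",Rn.T@(F-s[:2]))
for n,p,z in(("jar",c2(547,397),.062),("block",c1(258,143),.028),("roller",c1(275,358),.046),("strut",c1(178,397),.03)):
    w=ray(r,*p,z)[:2];print(n,w,Rn.T@(w-s[:2]))
E
```

```text
nest [ 0.48650507 -0.04720559  2.94255082] 168.59574326693738
[[ 0.1  0.1]
 [ 0.1 -0.7]
 [ 0.1 -1.5]
 [-1.6  0.9]
 [ 0.6  0.6]
 [ 0.1 -0.3]
 [ 0.3  0.8]
 [-0.5 -0.8]
 [ 0.9  0.9]]
former [ 0.5813204  -0.03998747] nest frame [-0.09151609 -0.02582346]
jar [ 0.38488092 -0.0746372 ] [0.09419368 0.04698418]
block [0.62606749 0.04858852] [-0.11786558 -0.1214985 ]
roller [0.53468622 0.03840477] [-0.03030213 -0.09344698]
strut [0.51813587 0.07905146] [-0.00604146 -0.13001866]
```

The fit residuals are at most 1.7 mm, and the former sits at nest (-91.5, -25.8) mm, which fits the description. I'll push it with the half-open fingers as a cradle. Next is a helper that converts nest targets to tool-axis moves.

```bash
cat >> h.py <<'E'
S=np.array([.48650507,-.04720559]);A=2.94255082
Rn=np.array([[np.cos(A),-np.sin(A)],[np.sin(A),np.cos(A)]])
def go(nx,ny,z,jaw=None):  # nest mm, world z m ; jaw axis nest deg
    o=manip.get_obs();M=R.from_quat(o["orientation"]).as_matrix()
    w=np.r_[S+Rn@np.array([nx,ny])/1e3,z];d=w-o["tcp_pos"]
    pn=Rn.T@(o["tcp_pos"][:2]-S)*1e3
    print("t",o["time"],"tcp",o["tcp_pos"].round(4),"nest",pn.round(1),"F",o["ft_force"].round(1),"open",round(o["opening"],3),"tilt x",M[:,0].round(3),"jaw nest deg",round(np.degrees(np.arctan2(M[1,2],M[0,2])-A),2))
    print("target w",w.round(4),"tool d(mm)",(M.T@d*1e3).round(1))
    if jaw is not None:
        v=Rn@[np.cos(np.radians(jaw)),np.sin(np.radians(jaw))]
        t=M.T@np.r_[v,0]; print("turn about tool x",np.degrees(np.arctan2(-t[1],t[2])))
E
python3 -c "
from h import *
go(-157,-44.2,.19,105.7);go(-157,-44.2,.19,-74.3)"
```

```text
t 0.2 tcp [0.1252 0.5352 0.1935] nest [ 469.3 -499.5] F [1.  0.3 0.8] open 1.004 tilt x [-0.    -0.001 -1.   ] jaw nest deg -271.76
target w [ 0.6491 -0.0349  0.19  ] tool d(mm) [  4.  640.1 435.8]
turn about tool x -17.463798803893855
t 0.2 tcp [0.1252 0.5352 0.1935] nest [ 469.3 -499.5] F [1.  0.3 0.8] open 1.004 tilt x [-0.    -0.001 -1.   ] jaw nest deg -271.76
target w [ 0.6491 -0.0349  0.19  ] tool d(mm) [  4.  640.1 435.8]
turn about tool x 162.53620119610613
```

```bash
python3 -m handwheel '[0,41,28,0,0.06,0,41,28,0,0.06,0,41,28,0,0.06,0,41,28,0,0.06,0,41,28,0,0.06,0,41,28,0,0.06,0,41,28,0,0.06,0,41,28,0,0.06]'; python3 -c "
from h import *
go(-157,-44.2,.19,105.7)"
```

```text
time: 1.2
tcp_pos: [0.4662, 0.1672, 0.1951]
orientation: [-0.552, -0.441, 0.553, -0.443]
ft_force: [1.2, 1.3, 0.0]
opening: 0.705
t 1.2 tcp [0.4662 0.1672 0.1951] nest [  62.3 -206.1] F [1.2 1.3 0. ] open 0.705 tilt x [ 0.    -0.003 -1.   ] jaw nest deg -271.28
target w [ 0.6491 -0.0349  0.19  ] tool d(mm) [  5.7 222.9 157. ]
turn about tool x -16.97924771751459
```

```bash
python3 -m handwheel '[0,41,28,0,0.06,0,41,28,0,0.06,0,41,28,0,0.06,0,41,28,0,0.06,0,41,28,0,0.06,0,0,0,-8.5,0.06,0,0,0,-8.5,0.06,0,0,0,0,0.06]'; python3 -c "
from h import *
go(-157,-44.2,.19,105.7)"
```

```text
time: 2.2
tcp_pos: [0.6807, -0.0662, 0.1894]
orientation: [0.478, 0.52, -0.483, 0.517]
ft_force: [0.9, 0.5, -0.1]
opening: 0.704
t 2.2 tcp [ 0.6807 -0.0662  0.1894] nest [-194.1  -19.7] F [ 0.9  0.5 -0.1] open 0.704 tilt x [-0.008 -0.002 -1.   ] jaw nest deg -254.24
target w [ 0.6491 -0.0349  0.19  ] tool d(mm) [ -0.4 -29.1 -33.6]
turn about tool x 0.057750990048514465
```

```bash
python3 -m handwheel '[0,-29,-33,0,0.06,0,0,0,0,0.06,0,0,0,0,0.06]'; python3 - <<'E'
from h import *
go(-157,-44.2,.03,105.7)
for n in("wrist","top"): cv2.imwrite(f"pics/{n}1.png",manip.get_image(n)["pixels"])
E
```

```text
time: 2.58
tcp_pos: [0.6334, -0.0209, 0.1873]
orientation: [0.479, 0.519, -0.487, 0.514]
ft_force: [-0.1, -0.2, -0.4]
opening: 0.704
t 2.575 tcp [ 0.6334 -0.0209  0.1873] nest [-138.8  -54.8] F [-0.1 -0.2 -0.4] open 0.704 tilt x [-0.014 -0.003 -1.   ] jaw nest deg -254.75
target w [ 0.6491 -0.0349  0.03  ] tool d(mm) [157.1  17.   14.7]
turn about tool x -0.44848165451308347
```

View pics/wrist1.png

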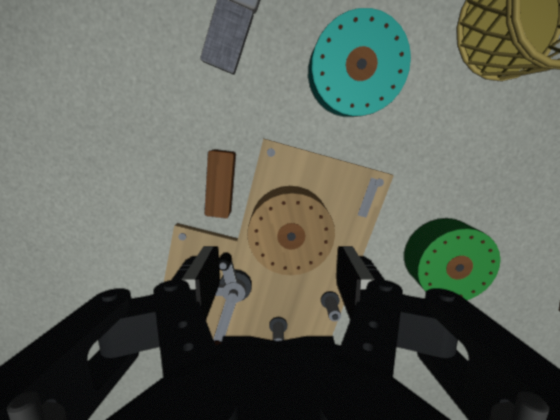

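View pics/top1.png

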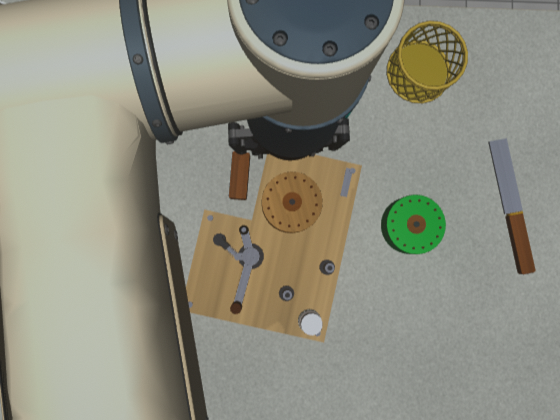

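```bash
python3 -m handwheel '[0,10,8,0,0.06,0,0,0,0,0.06,0,0,0,0,0.06]'; python3 -c "
from h import *
go(-157,-44.2,.03,105.7)"
```

```text
time: 3.05
tcp_pos: [0.6859, -0.0587, 0.1829]
orientation: [0.478, 0.52, -0.489, 0.512]
ft_force: [-0.1, 0.8, 0.9]
opening: 0.698
t 3.05 tcp [ 0.6859 -0.0587  0.1829] nest [-197.8  -28.1] F [-0.1  0.8  0.9] open 0.698 tilt x [-0.019 -0.003 -1.   ] jaw nest deg -254.91
target w [ 0.6491 -0.0349  0.03  ] tool d(mm) [153.5 -32.3 -26.4]
turn about tool x -0.6091549991081302
```

```bash
for i in 1 2 3; do python3 -c "
from h import *
print(manip.get_obs()['qd'].round(3))"; python3 -m handwheel '[0,0,0,0,0.06]'|sed -n 1,2p; done; python3 -c "
from h import *
print(manip.get_obs()['qd'].round(3))"
```

```text
[-0.021  0.047  0.015 -0.004 -0.001  0.   ]
time: 3.18
tcp_pos: [0.6859, -0.0587, 0.1832]
[ 0.001 -0.01   0.014  0.006 -0.001 -0.005]
time: 3.3
tcp_pos: [0.6858, -0.0585, 0.1843]
[-0.    -0.007 -0.002 -0.001 -0.    -0.002]
time: 3.42
tcp_pos: [0.6857, -0.0581, 0.1852]
[ 0.003 -0.011  0.     0.002  0.    -0.001]
```

```bash
for i in 1 2 ; do python3 -m handwheel '[0,-10,0,0,0.06]'|sed -n 1,2p;python3 -c "
from h import *
print(manip.get_obs()['qd'].round(3))";done;  python3 -m handwheel '[0,0,0,0,0.06]'|sed -n 1,2p; python3 -m handwheel '[0,0,0,0,0.06]'|sed -n 1,2p; python3 -c "
from h import *
go(-157,-44.2,.03,105.7)"
```

```text
time: 3.55
tcp_pos: [0.6245, -0.0615, 0.1802]
[ 0.065 -1.213 -1.809  0.011  0.662 -0.063]
time: 3.68
tcp_pos: [0.5596, -0.0665, 0.186]
[ 0.074 -1.004 -1.377  0.002  0.367 -0.067]
time: 3.8
tcp_pos: [0.5551, -0.0669, 0.1869]
time: 3.92
tcp_pos: [0.5552, -0.0667, 0.1879]
t 3.925 tcp [ 0.5552 -0.0667  0.1879] nest [-71.2   5.6] F [-0.1 -0.5  0.4] open 0.705 tilt x [-0.021 -0.003 -1.   ] jaw nest deg -254.81
target w [ 0.6491 -0.0349  0.03  ] tool d(mm) [155.8  99.1 -25.9]
turn about tool x -0.512382119635544
```

The row units are metres. I had been typing millimetres, so each row was clipped to 62.5 mm. Nothing was touched. From here I type metres.

```bash
python3 -m handwheel '[0,0.05,-0.013,-0.5,0.06,0,0.049,-0.013,0,0.06,0,0,0,0,0.06]'; python3 -c "
from h import *
go(-157,-44.2,.03,105.7)"
```

```text
time: 4.3
tcp_pos: [0.6565, -0.0324, 0.1852]
orientation: [0.475, 0.523, -0.486, 0.514]
ft_force: [-0.8, 0.0, -0.2]
opening: 0.699
t 4.3 tcp [ 0.6565 -0.0324  0.1852] nest [-163.8  -48.1] F [-0.8  0.  -0.2] open 0.699 tilt x [-0.02  -0.003 -1.   ] jaw nest deg -254.29
target w [ 0.6491 -0.0349  0.03  ] tool d(mm) [155.4  -4.5   1.7]
turn about tool x 0.004751920541318351
```

```bash
python3 -m handwheel '[0.039,-0.002,0.001,0,0.06,0.039,-0.002,0,0,0.06,0.039,0,0,0,0.06,0.036,0,0,0,0.06,0,0,0,0,0.06]'; python3 - <<'E'
from h import *
go(-157,-44.2,.024,105.7)
for n in("wrist","side"): cv2.imwrite(f"pics/{n}2.png",manip.get_image(n)["pixels"])
E
```

```text
time: 4.92
tcp_pos: [0.6554, -0.0338, 0.0296]
orientation: [0.477, 0.521, -0.485, 0.516]
ft_force: [0.4, -0.3, -0.3]
opening: 0.7
t 4.925 tcp [ 0.6554 -0.0338  0.0296] nest [-162.9  -46.5] F [ 0.4 -0.3 -0.3] open 0.7 tilt x [-0.013 -0.003 -1.   ] jaw nest deg -254.27
target w [ 0.6491 -0.0349  0.024 ] tool d(mm) [ 5.6 -6.2  0.7]
turn about tool x 0.026513483053214618
```

View pics/wrist2.png

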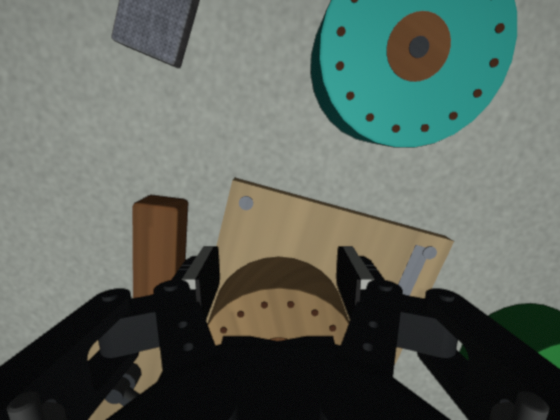

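View pics/side2.png

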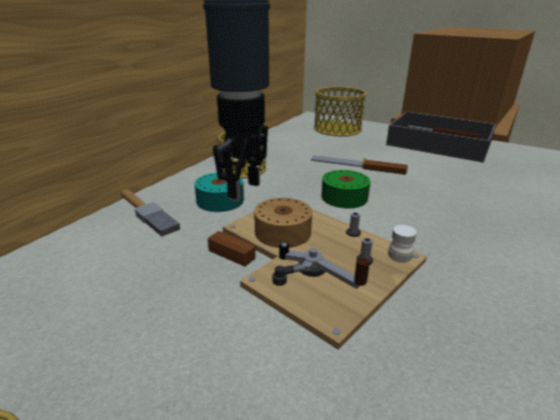

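```bash
python3 -m handwheel '[0.003,-0.009,0,0,0.06,0.001,-0.009,0,0,0.06,0,-0.009,0,0,0.06,0,-0.009,0,0,0.06,0,-0.009,0,0,0.06,0,-0.009,0,0,0.06,0,-0.009,0,0,0.06,0,-0.009,0,0,0.06]'; python3 - <<'E'
from h import *
go(-49.1,-13.8,.026,105.7)
for n in("wrist","top","side"): cv2.imwrite(f"pics/{n}3.png",manip.get_image(n)["pixels"])
E
```

```text
time: 6.02
tcp_pos: [0.585, -0.0395, 0.0353]
orientation: [0.481, 0.517, -0.48, 0.521]
ft_force: [-1.4, -0.0, -0.9]
opening: 0.699
t 6.025 tcp [ 0.585  -0.0395  0.0353] nest [-95. -27.] F [-1.4 -0.  -0.9] open 0.699 tilt x [ 0.005 -0.002 -1.   ] jaw nest deg -254.21
target w [ 0.5374 -0.0434  0.026 ] tool d(mm) [  9.1 -47.8   0.2]
turn about tool x 0.08734546513416726
```

View pics/wrist3.png

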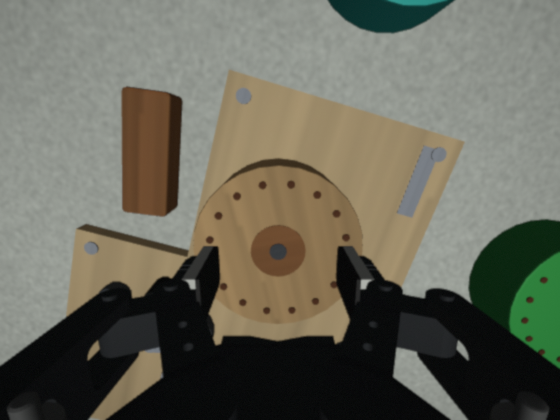

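View pics/side3.png

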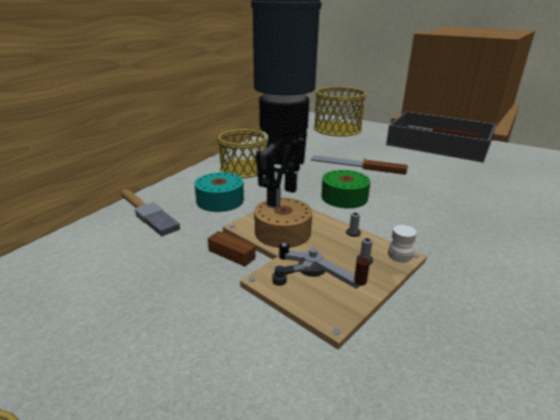

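View pics/top3.png

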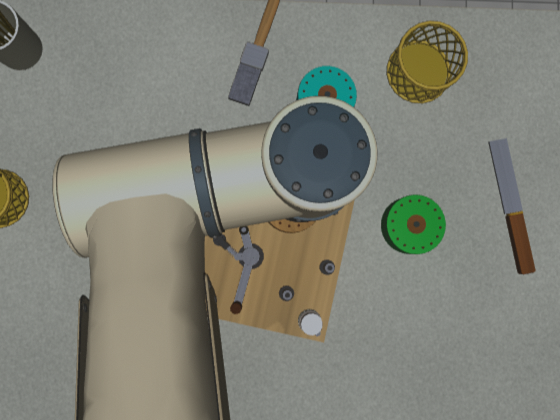

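```bash
cat >> h.py <<'E'
def wray(u,v,z):
    o=manip.get_obs();r=manip.get_image("wrist")
    T=np.eye(4);T[:3,:3]=R.from_quat(o["orientation"]).as_matrix();T[:3,3]=o["tcp_pos"];T=T@r["hand_eye"]
    w=ray(r,u,v,z,T);return w,Rn.T@(w[:2]-S)*1e3
def proj(n,p):
    r=manip.get_image(n);o=manip.get_obs()
    if n=="wrist":
        T=np.eye(4);T[:3,:3]=R.from_quat(o["orientation"]).as_matrix();T[:3,3]=o["tcp_pos"];C=np.linalg.inv(T@r["hand_eye"])
    else:C=np.array(r["camera_from_world"])
    q=C[:3,:3]@p+C[:3,3];f=210/np.tan(np.radians(r["vfov"]/2));return np.round(q[:2]/q[2]*f+[r["cx"],r["cy"]],1)
E
python3 - <<'E'
from h import *
print(wray(278,250,.057))
o=manip.get_obs();M=R.from_quat(o["orientation"]).as_matrix()
for s in(-.03,.03):
  for b in (0,-.01,-.02): print(s,b,[proj(n,o["tcp_pos"]+M@[b,0,s]) for n in("side","wrist")])
print(proj("side",np.array([.5813,-.04,.057])))
a=cv2.imread("pics/side3.png")[130:290,190:330];cv2.imwrite("pics/c3.png",cv2.resize(a,None,fx=4,fy=3.75,interpolation=cv2.INTER_CUBIC))
E
```

```text
(array([ 0.58248715, -0.040032  ,  0.057     ]), array([-92.66861943, -26.01050864]))
-0.03 0 [array([272.7, 228.1]), array([231.6, 233.5])]
-0.03 -0.01 [array([272.7, 223. ]), array([229.2, 239. ])]
-0.03 -0.02 [array([272.8, 217.8]), array([226.4, 245. ])]
0.03 0 [array([287.9, 212.6]), array([323.2, 233.1])]
0.03 -0.01 [array([288. , 207.7]), array([325.6, 238.5])]
0.03 -0.02 [array([288.1, 202.8]), array([328.3, 244.5])]
[283.1 209.7]
```

View pics/c3.png

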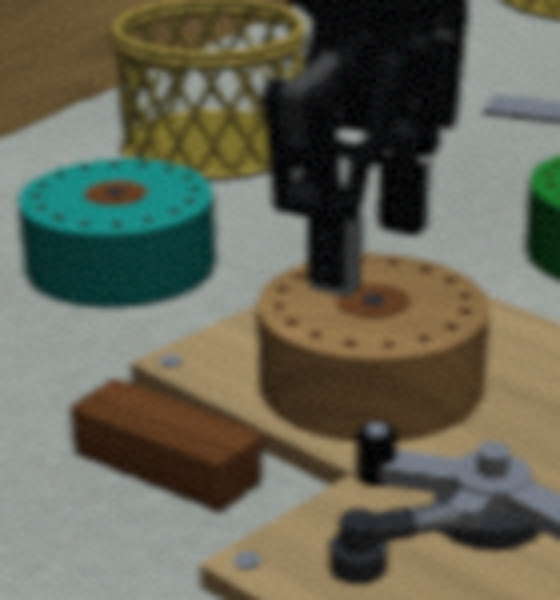

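```bash
python3 - <<'E'
from h import *
go(-157,-44,.026,105.7)
print(manip.get_obs()["qd"].round(3),manip.get_obs()["q"].round(3))
r=manip.get_image("side");cv2.imwrite("pics/side4.png",r["pixels"])
cv2.imwrite("pics/c4.png",cv2.resize(r["pixels"][130:290,190:330],None,fx=4,fy=3.75,interpolation=cv2.INTER_CUBIC))
r=manip.get_image("wrist");cv2.imwrite("pics/c4w.png",cv2.resize(r["pixels"][140:350,160:400],None,fx=3,fy=2.8,interpolation=cv2.INTER_CUBIC))
E
```

```text
t 6.875 tcp [ 0.5856 -0.0395  0.0353] nest [-95.6 -27.2] F [-0.6  0.2 -0.6] open 0.702 tilt x [ 0.005 -0.002 -1.   ] jaw nest deg -254.21
target w [ 0.6491 -0.0351  0.026 ] tool d(mm) [ 9.5 63.6  0.5]
turn about tool x 0.0859715037406109
[-0.002 -0.     0.     0.001  0.002 -0.001] [ 0.201  0.418 -0.076  0.004 -1.073  1.444]
```

View pics/c4.png

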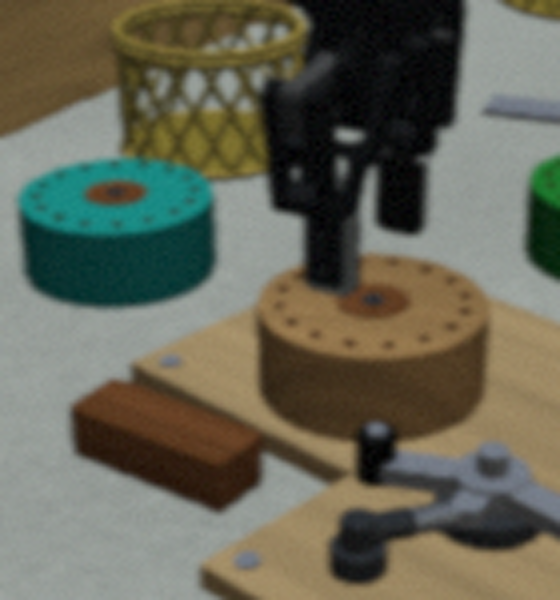

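View pics/c4w.png

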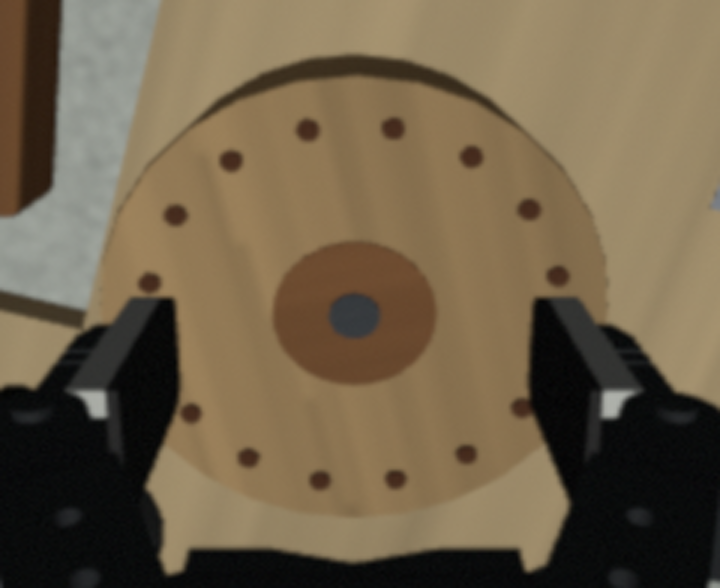

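```bash
python3 - <<'E'
from h import *
for p,n in(((230,70),(-185,-85)),((462,141),(-185,80)),((78,227),(-50,-168))):
    for dz in (0,-.02,.04): print(p,n,wray(*p,.012-dz)[1].round(1),dz)
# proj of posts etc in side to verify side cal
for n,z in(((58,0),.05),((0,58),.05),((-185,-85),.012),((-91.5,-25.8),.057),((-141.5,-25.8),.057)):
    w=np.r_[S+Rn@np.array(n)/1e3,z];print(n,proj("side",w))
E
```

```text
(230, 70) (-185, -85) [-186.   -84.2] 0
(230, 70) (-185, -85) [-183.3  -80.3] -0.02
(230, 70) (-185, -85) [-191.6  -91.8] 0.04
(462, 141) (-185, 80) [-185.6   78.5] 0
(462, 141) (-185, 80) [-183.    66.4] -0.02
(462, 141) (-185, 80) [-191.1  102.8] 0.04
(78, 227) (-50, -168) [ -52.6 -167.1] 0
(78, 227) (-50, -168) [ -62.9 -155.2] -0.02
(78, 227) (-50, -168) [ -32. -191.] 0.04
(58, 0) [367.3 239.7]
(0, 58) [355.4 213.7]
(-185, -85) [222.  226.1]
(-91.5, -25.8) [283.1 209.7]
(-141.5, -25.8) [262.  200.5]
```

The fingertips appear to be about 20 mm above the former, and nothing has moved. The tip is roughly 43 mm behind the stated TCP at this opening. I'll back off and check with the fingers shut.

```bash
python3 -m handwheel '[-0.005,0.035,0,0,0.06,0,0.035,0,0,0.06,0,0,0,0,0,0,0,0,0,0,0,0,0,0,0,0,0,0,0,0,0,0,0,0,0]'; python3 - <<'E'
from h import *
go(-157,-44,.026,105.7)
r=manip.get_image("side");cv2.imwrite("pics/side5.png",r["pixels"])
cv2.imwrite("pics/c5.png",cv2.resize(r["pixels"][110:270,180:320],None,fx=4,fy=3.75,interpolation=cv2.INTER_CUBIC))
r=manip.get_image("wrist");cv2.imwrite("pics/w5.png",r["pixels"])
o=manip.get_obs();M=R.from_quat(o["orientation"]).as_matrix()
for b in(0,-.01,-.04):print(b,[proj(n,o["tcp_pos"]+M@[b,0,0]) for n in("side","wrist")])
E
```

```text
time: 8.55
tcp_pos: [0.6548, -0.0342, 0.0408]
orientation: [0.481, 0.517, -0.48, 0.52]
ft_force: [-1.0, -0.1, -0.6]
opening: 0.001
t 8.55 tcp [ 0.6548 -0.0342  0.0408] nest [-162.4  -46.1] F [-1.  -0.1 -0.6] open 0.001 tilt x [ 0.003 -0.002 -1.   ] jaw nest deg -254.21
target w [ 0.6491 -0.0351  0.026 ] tool d(mm) [14.8 -5.7  0.5]
turn about tool x 0.08623174896400422
0 [array([245.9, 208.6]), array([277.4, 233.1])]
-0.01 [array([245.7, 203.7]), array([277.4, 238.8])]
-0.04 [array([245.3, 188.6]), array([277.3, 259.6])]
```

View pics/c5.png

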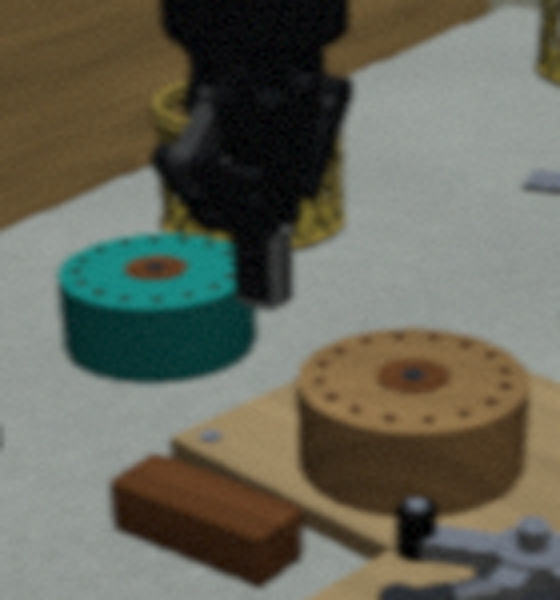

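View pics/w5.png

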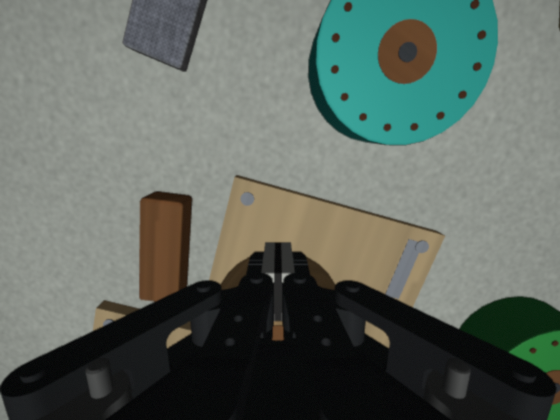

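Shut, the tip lies about 34 mm behind the reported TCP (about 43 mm at 60 mm opening); side and wrist views agree. I'll descend by that much, in steps, with a check.

```bash
python3 -m handwheel '[0.01,0.004,0,0,0.06,0.01,0,0,0,0.06,0.01,0,0,0,0.06,0.008,0,0,0,0.06,0,0,0,0,0.06,0,0,0,0,0.06]'; python3 - <<'E'
from h import *
go(-157,-44,-.012,105.7)
r=manip.get_image("side")
cv2.imwrite("pics/c6.png",cv2.resize(r["pixels"][110:270,180:320],None,fx=4,fy=3.75,interpolation=cv2.INTER_CUBIC))
o=manip.get_obs();M=R.from_quat(o["orientation"]).as_matrix()
for s in(-.03,.03):print([proj("side",o["tcp_pos"]+M@[b,0,s]) for b in (-.01,-.04)])
E
```

```text
time: 9.7
tcp_pos: [0.6586, -0.034, -0.0015]
orientation: [0.48, 0.518, -0.481, 0.519]
ft_force: [1.0, 0.3, 0.4]
opening: 0.703
t 9.7 tcp [ 0.6586 -0.034  -0.0015] nest [-166.1  -47. ] F [1.  0.3 0.4] open 0.703 tilt x [ 0.    -0.003 -1.   ] jaw nest deg -254.22
target w [ 0.6491 -0.0351 -0.012 ] tool d(mm) [10.5 -9.6  0.4]
turn about tool x 0.07826459801196908
[array([236. , 231.3]), array([235.3, 216.6])]
[array([252.7, 216.5]), array([252.3, 202.5])]
```

View pics/c6.png

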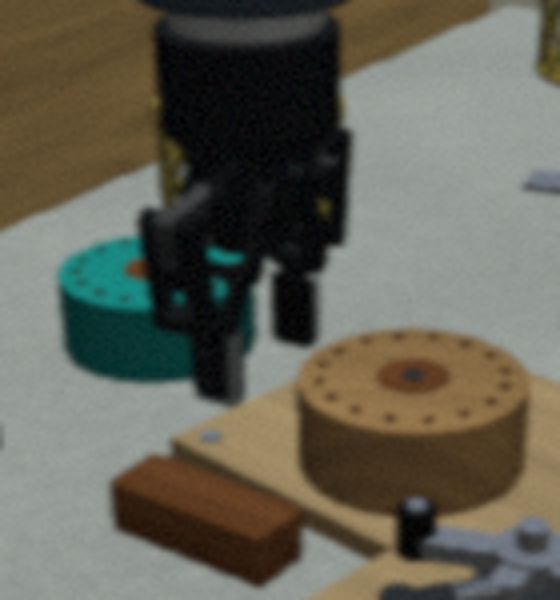

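```bash
python3 -m handwheel '[0.010,0,0,0,0.06,0.001,-0.009,0,0,0.06,0.001,-0.009,0,0,0.06,0.001,-0.009,0,0,0.06,0.001,-0.009,0,0,0.06,0.001,-0.009,0,0,0.06,0.001,-0.009,0,0,0.06]'; python3 - <<'E'
from h import *
go(-49.1,-13.8,-.012,105.7)
r=manip.get_image("side")
cv2.imwrite("pics/c7.png",cv2.resize(r["pixels"][130:290,190:330],None,fx=4,fy=3.75,interpolation=cv2.INTER_CUBIC))
r=manip.get_image("wrist")
cv2.imwrite("pics/w7.png",r["pixels"])
E
```

```text
time: 10.82
tcp_pos: [0.6049, -0.0381, -0.0159]
orientation: [0.482, 0.516, -0.479, 0.522]
ft_force: [1.4, -0.1, 1.9]
opening: 0.701
t 10.825 tcp [ 0.6049 -0.0381 -0.0159] nest [-114.2  -32.4] F [ 1.4 -0.1  1.9] open 0.701 tilt x [ 0.009 -0.002 -1.   ] jaw nest deg -254.17
target w [ 0.5374 -0.0434 -0.012 ] tool d(mm) [ -4.5 -67.7   0.1]
turn about tool x 0.13214536284681344
```

View pics/c7.png

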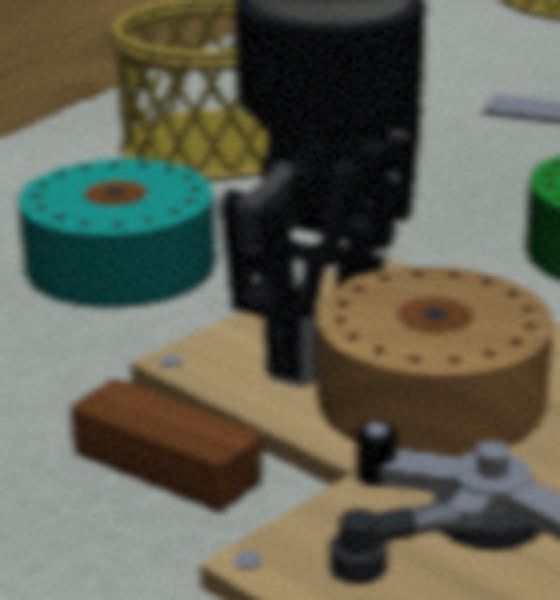

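View pics/w7.png

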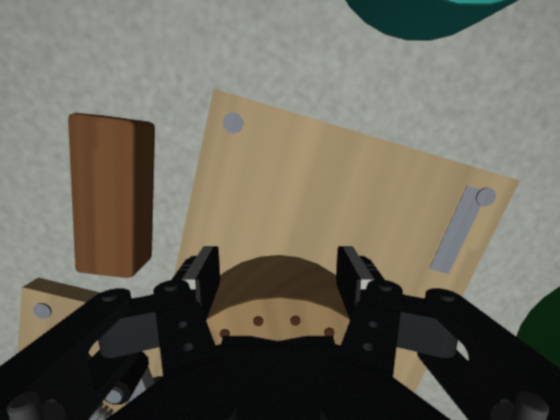

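```bash
python3 -m handwheel '[0,-0.008,0,0,0.06,0,-0.008,0,0,0.06,0,-0.008,0,0,0.06,0,-0.008,0,0,0.06,0,-0.008,0,0,0.06,0,-0.008,0,0,0.06,0,-0.008,0,0,0.06,0,-0.004,0,0,0.06]'; python3 - <<'E'
from h import *
go(-49.1,-13.8,-.015,105.7)
r=manip.get_image("side")
cv2.imwrite("pics/c8.png",cv2.resize(r["pixels"][150:310,250:430],None,fx=4,fy=3.75,interpolation=cv2.INTER_CUBIC))
r=manip.get_image("top")
cv2.imwrite("pics/t8.png",r["pixels"])
E
```

```text
time: 11.92
tcp_pos: [0.54, -0.0431, -0.0169]
orientation: [0.481, 0.517, -0.479, 0.521]
ft_force: [2.3, -0.1, 1.2]
opening: 0.708
t 11.925 tcp [ 0.54   -0.0431 -0.0169] nest [-51.6 -14.6] F [ 2.3 -0.1  1.2] open 0.708 tilt x [ 0.007 -0.002 -1.   ] jaw nest deg -254.19
target w [ 0.5374 -0.0434 -0.015 ] tool d(mm) [-1.9 -2.6  0.1]
turn about tool x 0.11494852068658262
```

View pics/c8.png

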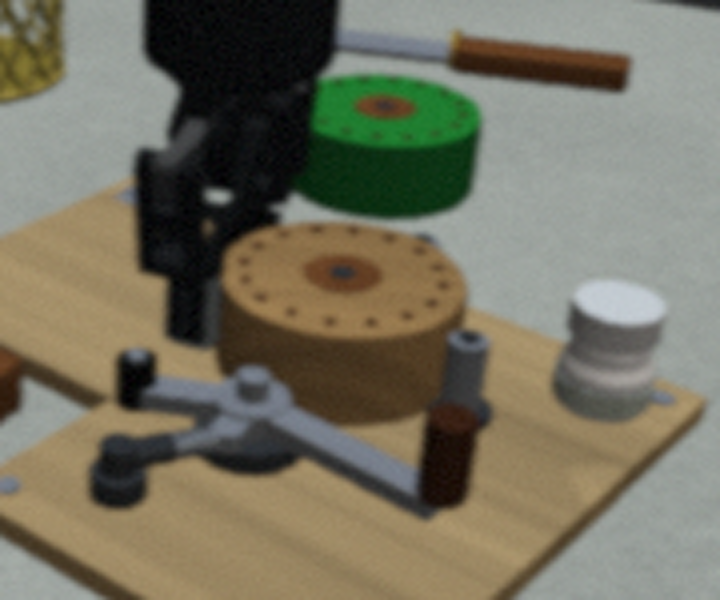

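View pics/t8.png

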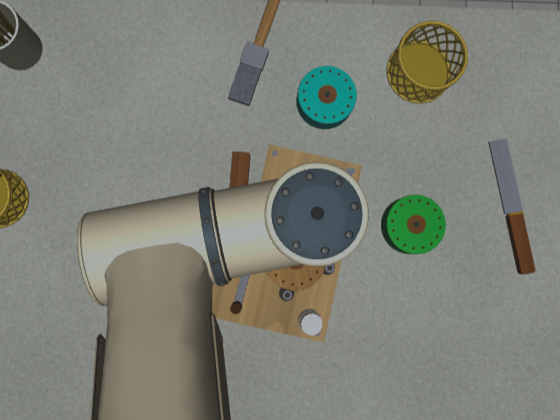

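```bash
cat >> h.py <<'E'
def sidepos(u,v,z):
    w=ray(manip.get_image("side"),u,v,z);return Rn.T@(w[:2]-S)*1e3
E
python3 -c "
from h import *
print(sidepos(335.1,221.9,.057), proj('side',np.r_[S,.057]))"
python3 -m handwheel '[0,-0.002,0.0005,0,0.06,0,-0.002,0.0005,0,0.06]';python3 -m handwheel '[0,-0.002,0.001,0,0.06]'; python3 -c "
from h import *
go(-49.1,-13.8,-.015,105.7)"
```

```text
[-2.82344757  0.76607967] [336.3 222.7]
time: 12.38
tcp_pos: [0.5384, -0.0434, -0.0171]
orientation: [0.483, 0.516, -0.478, 0.521]
ft_force: [7.3, 3.0, -0.9]
opening: 0.701
time: 12.5
tcp_pos: [0.5386, -0.0435, -0.0167]
orientation: [0.484, 0.515, -0.477, 0.522]
ft_force: [5.3, 3.6, -1.4]
opening: 0.699
t 12.5 tcp [ 0.5386 -0.0435 -0.0167] nest [-50.4 -13.9] F [ 5.3  3.6 -1.4] open 0.699 tilt x [ 0.014  0.001 -1.   ] jaw nest deg -254.21
target w [ 0.5374 -0.0434 -0.015 ] tool d(mm) [-1.7 -1.2 -0.2]
turn about tool x 0.08836652636718273
```

Force in the nest frame is about (-4.5, -4.6) N with motion stalled, so both posts are reacting. I'll give one more nudge, then look.

```bash
python3 -m handwheel '[0,-0.003,0.001,0,0.06,0,-0.003,0.001,0,0.06]'; python3 - <<'E'
from h import *
go(-49.1,-13.8,-.015,105.7)
print("Fnest",Rn.T@manip.get_obs()["ft_force"][:2])
r=manip.get_image("side")
cv2.imwrite("pics/c9.png",cv2.resize(r["pixels"][190:290,300:420],None,fx=6,fy=6,interpolation=cv2.INTER_CUBIC))
print(proj("side",np.r_[S,.057]))
E
```

```text
time: 12.75
tcp_pos: [0.5391, -0.0433, -0.0154]
orientation: [0.488, 0.513, -0.473, 0.524]
ft_force: [7.7, 4.6, -2.3]
opening: 0.705
t 12.75 tcp [ 0.5391 -0.0433 -0.0154] nest [-50.8 -14.2] F [ 7.7  4.6 -2.3] open 0.705 tilt x [ 0.026  0.005 -1.   ] jaw nest deg -254.21
target w [ 0.5374 -0.0434 -0.015 ] tool d(mm) [-0.5 -1.7 -0. ]
turn about tool x 0.08702240537575419
Fnest [-6.6508884  -6.01872874]
[336.3 222.7]
```

View pics/c9.png

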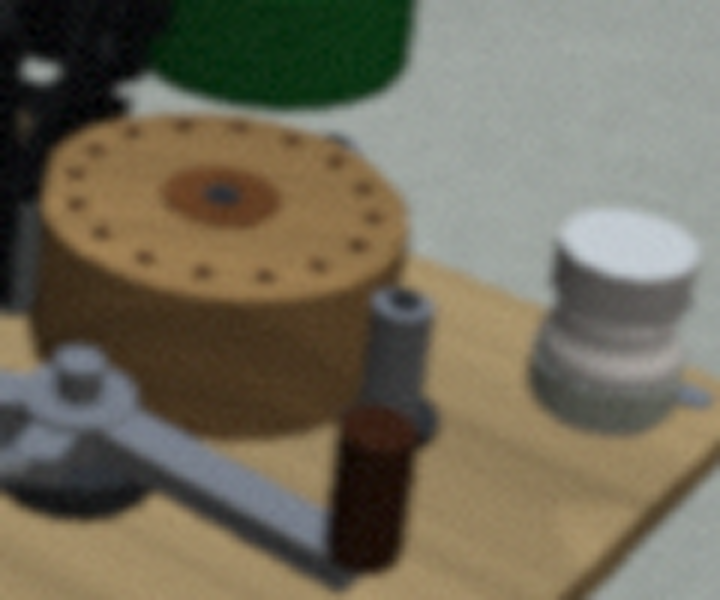

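Home: the former's centre is at side px (336.6,222.1), against a predicted (336.3,222.7). Now I retract straight back, lift and shut the fingers.

```bash
python3 -m handwheel '[0,0.006,0,0,0.06,0,0.01,0,0,0.06,0,0.015,0,0,0.06,-0.03,0.005,0,0,0.06,-0.04,0,0,0,0.06,-0.04,0,0,0,0.03,-0.03,0,0,0,0,0,0,0,0,0]'; python3 - <<'E'
from h import *
go(97,-52,.1,105.7)
r=manip.get_image("side")
cv2.imwrite("pics/s10.png",r["pixels"])
cv2.imwrite("pics/c10.png",cv2.resize(r["pixels"][190:290,280:420],None,fx=5.5,fy=5.5,interpolation=cv2.INTER_CUBIC))
cv2.imwrite("pics/w10.png",manip.get_image("wrist")["pixels"])
E
```

```text
time: 13.85
tcp_pos: [0.5702, -0.0434, 0.1259]
orientation: [0.484, 0.516, -0.478, 0.521]
ft_force: [0.1, 0.7, 0.4]
opening: 0.066
t 13.85 tcp [ 0.5702 -0.0434  0.1259] nest [-81.3 -20.3] F [0.1 0.7 0.4] open 0.066 tilt x [ 0.011  0.001 -1.   ] jaw nest deg -254.29
target w [0.4017 0.0229 0.1   ] tool d(mm) [  24.1 -163.3  -78.8]
turn about tool x 0.011110484469145525
```

View pics/c10.png

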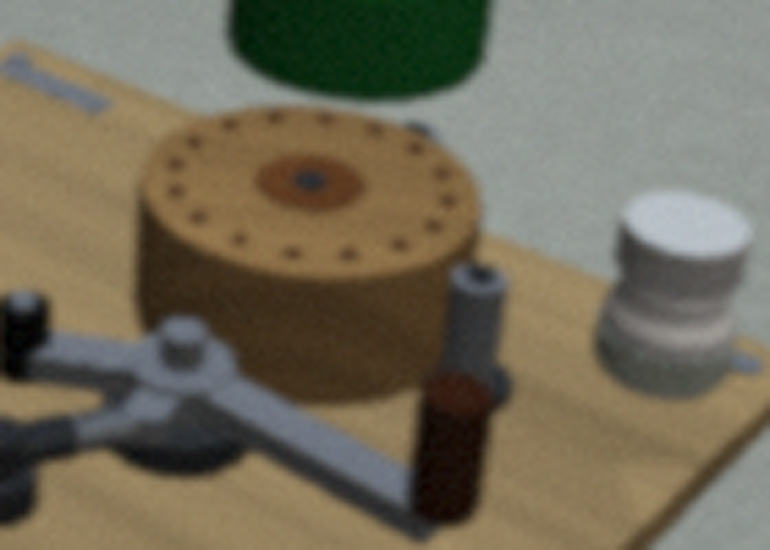

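View pics/w10.png

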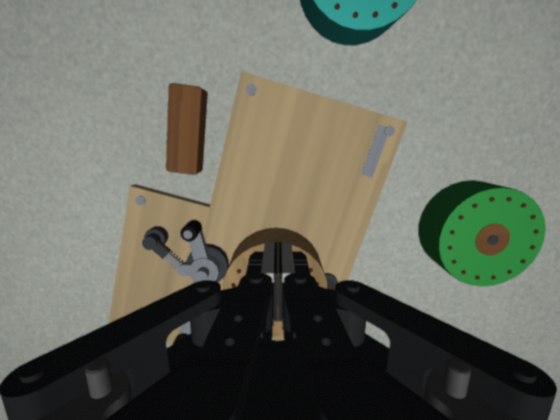

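The former stays exactly home after release: px (336.3,222.7). Now I move over to the knob.

```bash
python3 -m handwheel '[0,-0.041,-0.019,0,0,0,-0.041,-0.019,0,0,0,-0.041,-0.019,0,0,0,-0.04,-0.018,0,0,0,0,0,0,0,0,0,0,0,0]'; python3 - <<'E'
from h import *
go(95,-47,.012)
cv2.imwrite("pics/t11.png",manip.get_image("top")["pixels"])
E
```

```text
time: 14.7
tcp_pos: [0.3903, 0.0187, 0.1138]
orientation: [0.477, 0.52, -0.485, 0.516]
ft_force: [-0.4, -0.1, -0.2]
opening: 0.001
t 14.7 tcp [0.3903 0.0187 0.1138] nest [107.3 -45.6] F [-0.4 -0.1 -0.2] open 0.001 tilt x [-0.012 -0.004 -1.   ] jaw nest deg -254.4
target w [0.4027 0.0177 0.012 ] tool d(mm) [101.7  13.5   1.7]
```

View pics/t11.png

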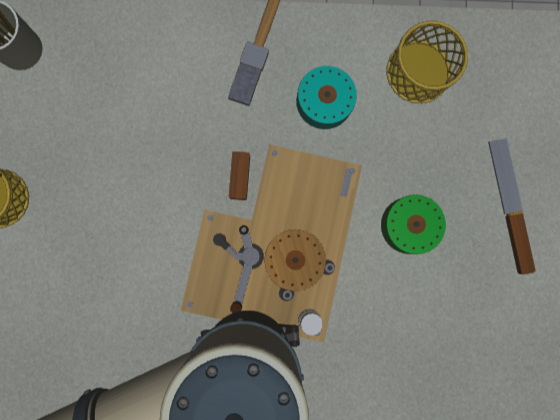

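```bash
python3 -m handwheel '[0.025,0.005,0,0,0,0.025,0.005,0,0,0,0.025,0.004,0,0,0,0.023,0,0,0,0,0,0,0,0,0]'; python3 - <<'E'
from h import *
go(95,-47,.010)
r=manip.get_image("side");cv2.imwrite("pics/c12.png",cv2.resize(r["pixels"][150:310,280:460],None,fx=4,fy=3.75,interpolation=cv2.INTER_CUBIC))
E
```

```text
time: 15.38
tcp_pos: [0.4066, 0.0176, 0.0109]
orientation: [0.477, 0.519, -0.488, 0.514]
ft_force: [0.1, -0.1, -0.1]
opening: -0.004
t 15.375 tcp [0.4066 0.0176 0.0109] nest [ 91.1 -47.7] F [ 0.1 -0.1 -0.1] open -0.004 tilt x [-0.016 -0.006 -1.   ] jaw nest deg -254.69
target w [0.4027 0.0177 0.01  ] tool d(mm) [ 1.  -3.9 -0.3]
```

View pics/c12.png

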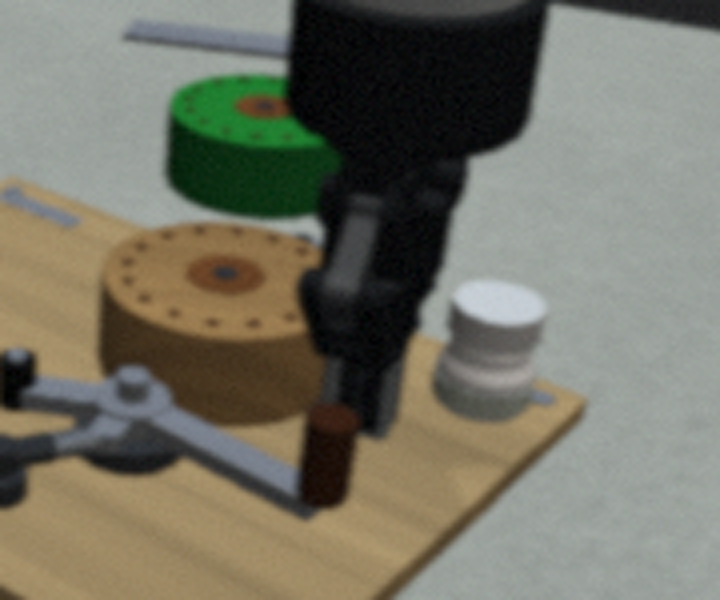

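```bash
python3 -m handwheel '[0,0.002,-0.0096,0,0,0,0.0027,-0.0096,0,0,0,0.004,-0.009,0,0,0,0.004,-0.009,0,0]'; python3 -c "
from h import *
go(87,-107,.010)
print(Rn.T@manip.get_obs()['ft_force'][:2])"
```

```text
time: 15.92
tcp_pos: [0.4194, 0.0549, 0.0139]
orientation: [0.477, 0.517, -0.488, 0.516]
ft_force: [2.3, -4.5, -1.7]
opening: -0.002
t 15.925 tcp [0.4194 0.0549 0.0139] nest [ 85.9 -86.8] F [ 2.3 -4.5 -1.7] open -0.002 tilt x [-0.012 -0.011 -1.   ] jaw nest deg -254.67
target w [0.4224 0.0749 0.01  ] tool d(mm) [  3.6   4.4 -19.8]
[-3.12491645  3.95495067]
```

```bash
python3 -m handwheel '[0.002,0.002,-0.009,0,0,0.001,0.002,-0.009,0,0]'; python3 - <<'E'
from h import *
go(87,-107,.010)
print(Rn.T@manip.get_obs()['ft_force'][:2])
r=manip.get_image("side");cv2.imwrite("pics/c13.png",cv2.resize(r["pixels"][150:310,280:460],None,fx=4,fy=3.75,interpolation=cv2.INTER_CUBIC))
E
```

```text
time: 16.18
tcp_pos: [0.4241, 0.0751, 0.0123]
orientation: [0.478, 0.517, -0.487, 0.517]
ft_force: [-0.3, 0.8, 0.1]
opening: -0.002
t 16.175 tcp [0.4241 0.0751 0.0123] nest [  85.3 -107.6] F [-0.3  0.8  0.1] open -0.002 tilt x [-0.009 -0.01  -1.   ] jaw nest deg -254.65
target w [0.4224 0.0749 0.01  ] tool d(mm) [ 2.3 -1.7  0.1]
[ 0.49368495 -0.69728399]
```

View pics/c13.png

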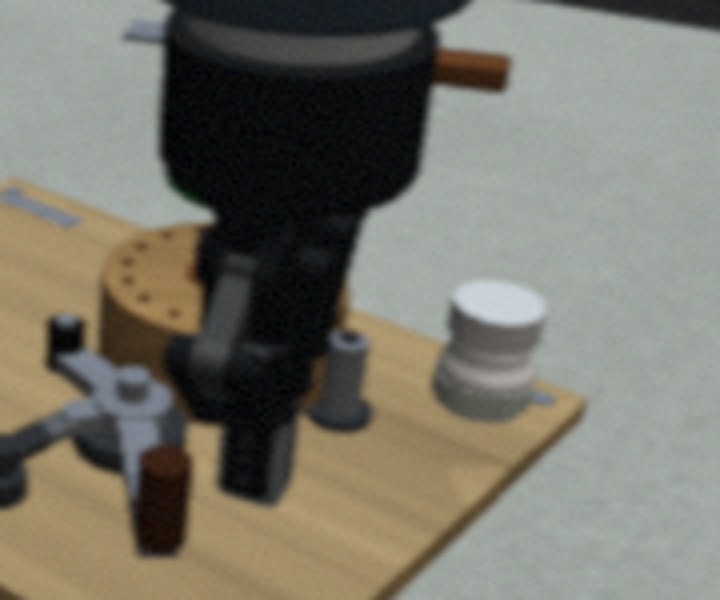

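The lever has snapped over and the knob is clear of the fingers. I back off, lift away and check.

```bash
python3 -m handwheel '[0,0,0.008,0,0,-0.03,0,0,0,0,-0.04,0,0,0,0,-0.04,0,0,0,0,0,0,0.05,0,0,0,0,0.05,0,0,0,0,0.05,0,0,0,0,0.05,0,0,0,0,0,0,0]'; python3 - <<'E'
from h import *
go(87,-107,.010)
r=manip.get_image("side");cv2.imwrite("pics/s14.png",r["pixels"]);cv2.imwrite("pics/c14.png",cv2.resize(r["pixels"][150:310,250:430],None,fx=4,fy=3.75,interpolation=cv2.INTER_CUBIC))
r=manip.get_image("top");cv2.imwrite("pics/c14t.png",cv2.resize(r["pixels"][140:345,175:375],None,fx=2.9,fy=2.9,interpolation=cv2.INTER_CUBIC))
E
```

```text
time: 17.35
tcp_pos: [0.4395, -0.139, 0.1295]
orientation: [0.478, 0.517, -0.485, 0.518]
ft_force: [-0.8, 0.1, -1.0]
opening: -0.004
t 17.35 tcp [ 0.4395 -0.139   0.1295] nest [28.  99.3] F [-0.8  0.1 -1. ] open -0.004 tilt x [-0.005 -0.008 -1.   ] jaw nest deg -254.5
target w [0.4224 0.0749 0.01  ] tool d(mm) [ 117.8   -1.1 -215.5]
```

View pics/c14.png

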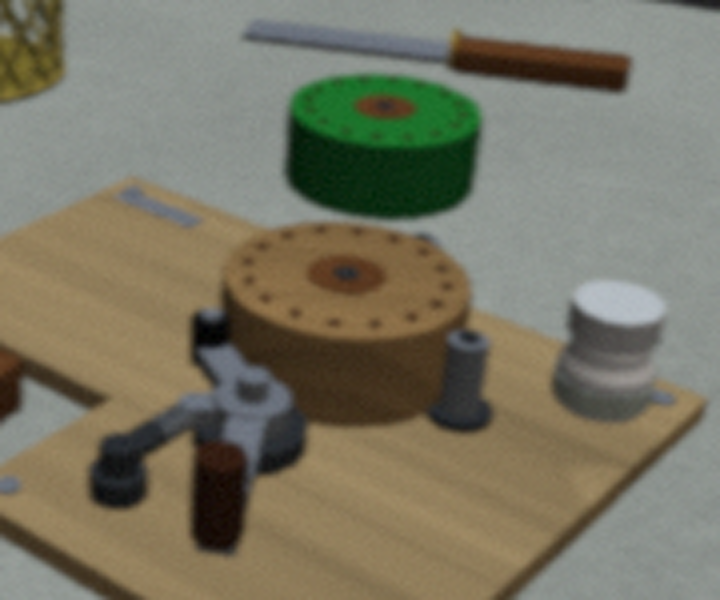

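View pics/c14t.png

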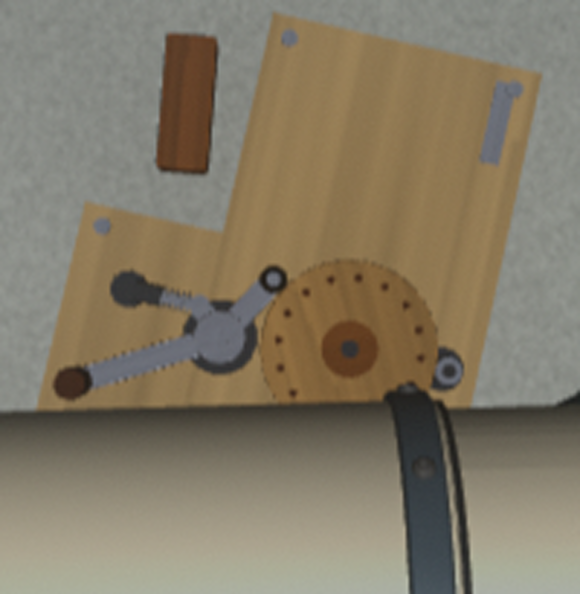

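```bash
python3 - <<'E'
from h import *
r=manip.get_image("top")
for n,x,y,z in(("former",349,349,.057),("knob",72,383,.070),("roller",273,279,.046),("block",187,103,.028)):
    w=ray(r,(x+.5)/2.9-.5+175,(y+.5)/2.9-.5+140,z);print(n,(Rn.T@(w[:2]-S)*1e3).round(1))
print("side",sidepos(250+346.5/4-.5,150+273/3.75-.5,.057),"jar",sidepos(250+617.5/4-.5,150+303/3.75-.5,.062))
E
```

```text
former [ 0.6 -0.2]
knob [  51.5 -145.1]
roller [-28.6 -50.2]
block [-118.2 -121.5]
side [-0.87556485  0.8389351 ] jar [93.93206745 44.67168854]
```

All the checks agree: the former is home within 1 mm, the knob is at the thrown position, and the roller is 57.8 mm from the former's axis (58 mm means contact). Handing in.

```bash
python3 -c "
from workcell import manip
print(manip.hand_in())"
```

```text
the job is handed in; nothing more can be done
None
```

The wooden former is home against both posts and the lever is thrown, with its roller holding the former. I handed the job in at about 17.5 s, with the arm lifted clear and touching nothing. `hand_in()` reports no verdict.

I slid the former flat along the board, cradled between the half-open fingers, until both posts pushed back about equally (about 6 N each). Then I withdrew, confirmed it had stayed home, and pushed the knob with the shut fingers until the lever snapped over.

**Last checks (nest frame, mm):**

| Item | Measured | Expected |
|---|---|---|
| Former, top camera | (0.6, -0.2) | (0, 0) |
| Former, side camera | (-0.9, 0.8) | (0, 0) |
| Knob | (51.5, -145.1) | about (52, -146) |
| Roller to the former's axis | 57.8 | 58 (touching) |
| Block | (-118.2, -121.5) | (-117.9, -121.5) at the start |
| Jar (side camera) | (93.9, 44.7) | (94.2, 47.0) at the start (top camera) |

The 2.3 mm jar difference is between two different cameras, and nothing came near the jar.

**What went wrong or disagreed:**
- **Units:** My first rows were typed in millimetres instead of metres. They were clipped to 62.5 mm each and the arm overshot, but it touched nothing.
- **Fingertips:** The cameras showed the fingertips 34 to 43 mm behind the reported TCP. My first push therefore passed over the former without touching it. I corrected for this before the real push.

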